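# Uncouple a trailer hitch and hold the tongue raised

## Robot

A 7-joint arm with a two-finger parallel gripper is mounted at the origin on a cart in front of the work surface, level with it; the furniture and walls round the work are solid. World frame = base frame: x ahead of the robot, y to its left, z up, the work surface at z = 0. Lengths are in m, angles in rad, forces in N, time in s.
With the tool pointing down it reaches from about 0.425 to 0.875 m from the base axis. Payload 8.4 kg.
Tool frame: the origin (TCP) lies at the very end of the fingers, on their centre line; the grasp point (between the pads) lies 19 mm behind it; z points along the fingers, y is the direction in which the jaws open and shut (so a half turn about z gives the same grasp; the last joint's range is limited). The gripper opens to 85 mm and grips with 20 to 120 N. Pads are 22 mm wide; open, the fingers measure 114 mm over their backs; the gripper's body (76 mm by 85 mm) begins 54 mm behind the grasp point. The pads swing forward as they close: fully open they stand 13 mm farther back than shut.
Start: joints at [-1.368, 0.333, 0.04, 1.465, -0.013, 1.343, -0.059], TCP at [0.193, 0.621, 0.231] pointing down, gripper open.
Joint ranges: [-2.58, 2.58], [-0.38, 2.09], [-1.3, 1.39], [0.25, 2.4], [-1.5, 4.64], [0.08, 2.09], [-2.65, 2.65]. Speed limits (rad/s): [2.22, 2.22, 2.79, 2.79, 3.14, 3.14, 3.14].

## Interface

Orientations are given as a rotation vector (axis times angle).
In Python, from station import * gives the robot as it stands. The module is installed in compiled form; this text tells all that it offers. Calls block until the motion is done:
- move_pose(position, orientation): joint-space move of the TCP to a pose.
- line_to(position, attitude=None, rate=0.15): straight line of the TCP; attitude=None keeps the orientation; rate is the mean speed in m/s.
- set_joints(angles): joint-space move.
- command_gripper(opening, effort=None): opening from 0.0 (shut) to 1.0 (fully open); effort is the grip in N (None keeps the last); returns when the fingers have stopped.
- dwell(seconds).
- inverse_kinematics(position, orientation): joint angles nearest the present ones, or None.
- snapshot(name): name is "side" or "top" or "wrist"; returns (picture, depth): 384x512x3 uint8, blue, green, red; 384x512 float32, m along the optical axis (not along the pixel's ray), 0 where there is no reading.
- get_calibration(name): a dict with "mtx" (3x3 intrinsics, pixels), "pose" (4x4, takes a point from camera to world coordinates); the wrist camera has in their place "tool_from_camera" (4x4, takes a point from camera to tool coordinates, whose origin is the TCP and whose axes are the flange's). Camera axes: x right, y down, z forward; pixel columns grow to the right and rows downward; lengths in m; the calibration is good to about 2 mm. The wrist camera is an equidistant fisheye: a pixel r from the principal point sees the ray r / f radians off the axis. A picture is of the moment at which its call begins: read the wrist's pose just before it. get_calibration takes no time and is no camera call.
A pose or a line that the arm cannot do raises Unreachable and nothing moves.
- job_done(): hands the job in, once; it reports no verdict.
Readings, each from a call of its own:
- current_time(): time.
- current_joints(): joint angles.
- current_qvel(): joint speeds.
- current_tau(): joint torques, N m.
- current_tool_pos(): TCP position.
- current_eef_rot(): TCP orientation.
- current_wrist_force(): force on the tool from outside, world axes, zero at the start.
- current_torque(): the same for the moment, N m.
- current_grip_width(): opening from 0.0 (shut) to 1.0 (fully open).
Only numpy, scipy, OpenCV 4.12 (cv2) and the standard library are available. Lean on these libraries where they do the work, as an engineer would, in place of code of your own. Each camera call takes 0.05 s, during which the arm holds its last target.

## Task

Take the yellow lock clip off the hitch's latch bar and park it astride the narrow aluminium rail of the small rest, fully down and let go. Then pull the blue latch grip sideways, away from the red coupler, against its spring, lift the tongue off the ball and finish with the gripper still holding the tongue up, the red coupler at least 6 cm higher than it sat. Leave the other things on the bench where they are.

Things in the scene. Friction and masses are not known exactly. Their poses are not given: they have to be found in the camera images.
- clip_center (a point): Centre, half-way up, of the yellow lock clip: an inverted U 20 mm (x) x 34 mm (y) x 33 mm high (z up), 40 g. Solid crown = top 16 mm; two legs 17 mm long, 10 mm thick; slot 14 mm wide between them, open along x. This point is 16.5 mm above the feet, 0.5 mm below the crown's underside. Its y faces (34 mm apart) are free to pinch.
- clip: The same clip; origin under its feet, in the middle. At the start it sits astride the latch bar, its x along the bar, in the gap between the blue post and the outer guide, and so blocks the latch. It lifts straight up.
- rail_top (a point): Middle of the top edge of the aluminium rail of the grey rest (fixed), 70 mm above the bench. The rail runs along this point's x, 86 mm long, 9 mm thick (y), 12 mm deep, on two posts over a 100 x 64 x 10 mm base; z up. The clip's slot drops over it; fully down, the clip's centre is 0.5 mm below this point, its x parallel to the rail, either way round.
- stand: Fixed hitch stand with a dark base plate, x from -55 to 55, y from -60 to 330, 12 mm thick; origin on the bench straight under the hitch ball's axis, z up. The steel ball (50 mm, centre 75 mm up) is at the origin; the tongue runs from it along +y to its clevis; the latch bar runs out from it along -x.
- coupler (a point): Centre of the red coupler's top plate (70 x 70 mm), straight above the ball and 108 mm above the bench with the tongue down; a dome rises 9 mm above it. Moves with the tongue. Its wall facing the latch post is at the stand's x = -35 mm.
- latch_grip (a point): Middle of the blue grip of the upright latch post, 12 mm thick (x, the pull direction) x 16 mm (y). Post top 25 mm above this point. Tongue down, latch shut: 100 mm above the bench, at the stand's x = -74, y = 0 mm. Coupler wall 33 mm inward of the post; spring tube and outer guide beside the post reach up only to 37 mm below this point. Axes turn with the tongue; x is the stand's x.
- latch (a joint): Latch travel, m: 0 shut (sprung, bar end under the ball), 0.020 fully open. Opens as the post moves along the stand's -x; spring 4 N shut, 9 N open. The bar clears the ball from 0.015 on; only while it is held so can the tongue rise off the ball. With the clip in place it moves 4 mm at most. Let go, it springs shut.
- tongue (a joint): Tongue angle about its hinge, rad: 0 down on the ball, grows as the coupler end rises, stop at 0.55. Coupler 280 mm from the hinge: 60 mm of lift is about 0.22 rad. It falls when let go; lifting by the latch post takes about 4 to 6 N.
- tongue_hinge (a point): Middle of the tongue's fixed hinge bolt: stand's x = 0, y = +280 mm, 92 mm above the bench. The hinge axis is the stand's x.
- padlock_0: Bystander to be left alone: brass padlock, 72 x 47 x 20 mm, loose on the bench; origin at the centre of its underside.
- keys_1: Bystander to be left alone: bunch of keys, 101 x 122 x 8 mm, loose on the bench; origin at the centre of its underside.
- tape_measure: Bystander to be left alone: yellow tape measure, 36 x 72 x 59 mm, loose on the bench; origin at the centre of its underside.
- lock_cylinder_1: Bystander to be left alone: steel lock cylinder standing upright, 35 x 35 x 64 mm, loose on the bench; origin at the centre of its underside.

How it is judged:
On the way, in this order (a step that is already met when the one before it is completed fails the run):
1. the clip is off the latch bar and stands astride the rail, fully down, upright and let go (x of clip_center in the frame of rail_top between -0.03 and 0.03 m and y of clip_center in the frame of rail_top between -0.006 and 0.006 m and z of clip_center in the frame of rail_top between -0.004 and 0.003 m and angle between clip_center's own z axis and vertical below 0.12 rad and contact force between the fingers and clip below 0.1 N), for 0.2 s.
2. the latch is pulled open while the tongue is still down (value of joint latch above 0.014 m and value of joint tongue below 0.06 rad and contact force between the fingers and latch above 1 N), for 0.05 s.
3. the coupler is lifted 6 cm off its seat by the gripper (height (world z) of coupler above 0.168 m and contact force between the fingers and tongue above 1 N), for 0.2 s.
At the end, for the whole second after the job is handed in: The fingers hold the tongue (over 1 N, nothing else propping it) at rest, coupler top at least 168 mm above the bench; the clip is let go astride the rail, within 30 mm along and 6 mm across of its middle, upright within 0.12 rad, fully down (centre -4 to +3 mm from the rail top) (all of step 1 and all of step 3 and velocity of joint tongue between -0.08 and 0.08 rad/s and contact force between each of clip, padlock_0, keys_1, tape_measure, lock_cylinder_1 and tongue below 0.1 N); the arm keeps its last pose, push and grip.
It fails at once if another thing on the bench is shifted by more than 3 cm (distance of any of padlock_0, keys_1, tape_measure, lock_cylinder_1 from where it was at the start of the episode above 0.03 m).
It also fails if it takes over 51 s, if anything falls off the work surface, if the arm or the gripper's body presses on something with over 40 N, if the wrist force passes 120 N, or if a joint passes its speed limit or range.

## Working session

There is one attempt and no reset: what is moved stays moved. The work goes in short steps, each a Python script; the robot and the scene stay as the last script left them, time stands still between calls to the robot, and variables do not carry over. Pictures are saved under pics/ and viewed, and the job is handed in when it is done.

```bash
mkdir -p pics; python3 - <<'E'
from station import *
import cv2,numpy as np
for n in ["side","top","wrist"]:
    p,d=snapshot(n); cv2.imwrite(f"pics/{n}0.png",p); np.save(f"pics/{n}0.npy",d)
    c=get_calibration(n); print(n,{k:np.round(v,4).tolist() for k,v in c.items()})
print(current_time(),current_tool_pos(),current_eef_rot(),current_grip_width())
E
```

```text
side {'mtx': [[442.653, 0.0, 254.0369], [0.0, 442.653, 190.1466], [0.0, 0.0, 1.0]], 'pose': [[-0.1441, -0.4082, 0.9014, -0.7139], [-0.9896, 0.0645, -0.1289, 0.2111], [-0.0055, -0.9106, -0.4133, 0.6514], [0.0, 0.0, 0.0, 1.0]]}
top {'mtx': [[360.1545, 0.0, 259.9317], [0.0, 360.1545, 193.9044], [0.0, 0.0, 1.0]], 'pose': [[0.003, -0.9958, 0.0917, 0.463], [-1.0, -0.0036, -0.0059, 0.055], [0.0062, -0.0917, -0.9958, 1.0743], [0.0, 0.0, 0.0, 1.0]]}
wrist {'mtx': [[297.3186, 0.0, 258.2479], [0.0, 297.3186, 191.448], [0.0, 0.0, 1.0]], 'tool_from_camera': [[0.0, -0.9445, -0.3286, 0.0847], [1.0, -0.0002, 0.0007, 0.0011], [-0.0007, -0.3286, 0.9445, -0.1417], [0.0, 0.0, 0.0, 1.0]]}
0.15 [0.19313121 0.62027537 0.23062837] [-4.72314720e-01 -3.10577329e+00  1.93290311e-03] 0.9974244283096914
```

View pics/side0.png

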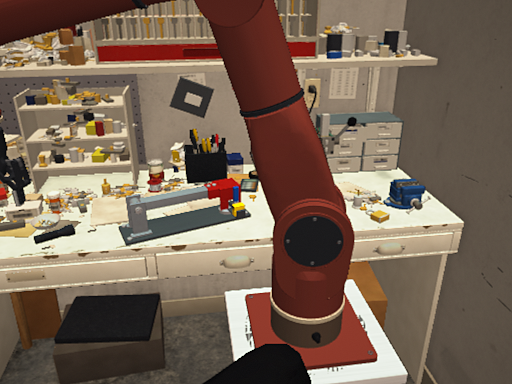

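View pics/top0.png

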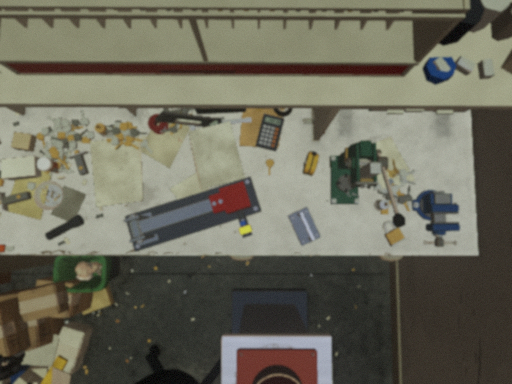

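View pics/wrist0.png

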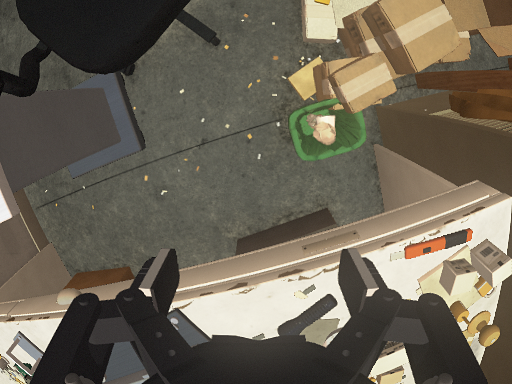

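```bash
python3 - <<'E'
import cv2,numpy as np
p=cv2.imread("pics/top0.png")
c=p[165:255,110:340]; cv2.imwrite("pics/top0c.png",cv2.resize(c,None,fx=3.4,fy=3.4,interpolation=cv2.INTER_CUBIC))
p=cv2.imread("pics/side0.png")
c=p[160:260,110:280]; cv2.imwrite("pics/side0c.png",cv2.resize(c,None,fx=4.6,fy=4.6,interpolation=cv2.INTER_CUBIC))
E
```

```text
(no output)
```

View pics/top0c.png

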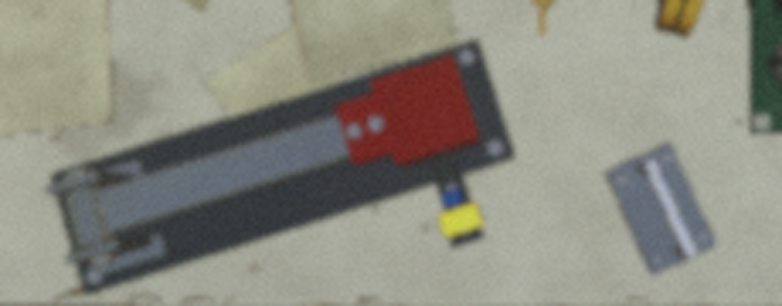

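View pics/side0c.png

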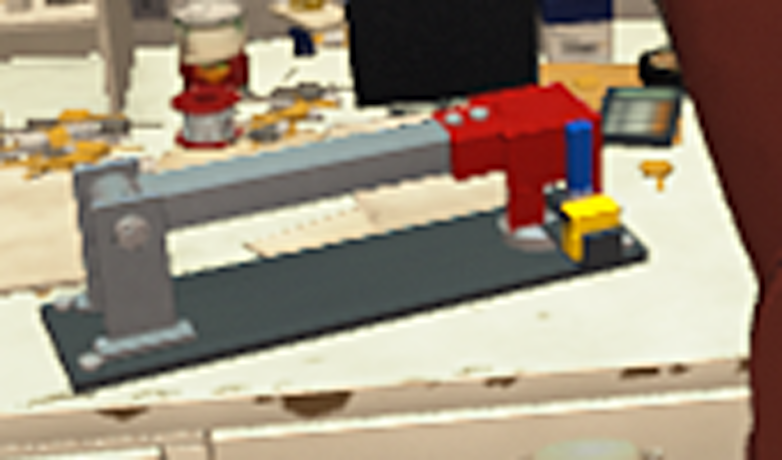

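```bash
cat > h.py <<'E'
import numpy as np,cv2
from scipy.spatial.transform import Rotation as R
def ray(c,uv,z):
    K=c["mtx"];P=c["pose"];d=P[:3,:3]@np.linalg.solve(K,[uv[0],uv[1],1.])
    return P[:3,3]+d*(z-P[2,3])/d[2]
def proj(c,X):
    K=c["mtx"];P=c["pose"];q=P[:3,:3].T@(np.asarray(X)-P[:3,3]);q=K@q;return q[:2]/q[2]
E
python3 - <<'E'
from station import get_calibration
from h import *
c=get_calibration("top");D=np.load("pics/top0.npy");P=c["pose"]
f=lambda u,v,z:(ray(c,(u/3.4+110-.35,v/3.4+165-.35),z))
def dep(u,v):
    u=u/3.4+110-.35;v=v/3.4+165-.35; d=D[int(round(v)),int(round(u))]
    return (P[:3,:3]@np.linalg.solve(c["mtx"],[u,v,1.])*d+P[:3,3]).round(3)
cs=[f(*x,.012) for x in [(475,40),(512,157),(90,290),(55,175)]]
print(np.round(cs,4)); 
for a,b in [(0,3),(1,2),(1,0),(2,3)]:
    v=cs[b]-cs[a]; print(a,b,np.linalg.norm(v),np.arctan2(v[1],v[0]))
print("rail",f(650,160,.07),f(690,255,.07),dep(668,200))
print("clip",f(461,220,.08),dep(461,217)); print("coupler",f(425,110,.108),dep(425,110))
print("post",f(453,187,.125),dep(453,187)); 
print("base of rest",[f(u,v,.01).round(4) for u,v in[(607,172),(667,145),(716,246),(652,272)]])
print("tape?",dep(680,12))
for n in[(-1.1)]:pass
E
```

```text
[[0.613  0.0803 0.012 ]
 [0.5107 0.0476 0.012 ]
 [0.3955 0.409  0.012 ]
 [0.4939 0.4426 0.012 ]]
0 3 0.3813571914187288 1.8884624108778558
1 2 0.3792840970194727 1.879344885010784
1 0 0.10735017203918451 0.3093012498356051
2 3 0.1038951573536079 0.3291288825767433
rail [ 0.50603099 -0.06521877  0.07      ] [ 0.42874734 -0.09726504  0.07      ] [ 0.473 -0.08   0.07 ]
clip [0.45663797 0.08914605 0.08      ] [0.459 0.089 0.07 ]
coupler [0.54338153 0.11725832 0.108     ] [0.543 0.117 0.116]
post [0.48230155 0.09395605 0.125     ] [0.482 0.094 0.122]
base of rest [array([ 0.4981, -0.0349,  0.01  ]), array([ 0.5217, -0.0873,  0.01  ]), array([ 0.4345, -0.1289,  0.01  ]), array([ 0.4121, -0.0734,  0.01  ])]
tape? [ 0.632 -0.094  0.049]
```

```bash
cat >> h.py <<'E'
def ori(yaw,tilt_axis=None,ang=0):
    """tool pointing down, tool x at world yaw; optional extra world rotation"""
    x=np.array([np.cos(yaw),np.sin(yaw),0]);z=np.array([0,0,-1.]);m=R.from_matrix(np.c_[x,np.cross(z,x),z])
    if tilt_axis is not None: m=R.from_rotvec(np.asarray(tilt_axis)*ang)*m
    return m.as_rotvec()
E
python3 - <<'E'
from station import *
from h import *
print(current_joints())
sx=np.array([np.cos(.316),np.sin(.316),0]);sy=np.array([-sx[1],sx[0],0])
for yaw in (.316,.316+np.pi):
  for t in (-.3,-.2,0,.2):
    q=inverse_kinematics([.458,.089,.052],ori(yaw,sy,t));z=R.from_rotvec(ori(yaw,sy,t)).apply([0,0,1])
    print(yaw,t,z.round(2),None if q is None else np.round(q,2))
  print("rail",inverse_kinematics([.468,-.081,.09],ori(yaw+.09)),inverse_kinematics([.468,-.081,.2],ori(yaw+.09)))
  print("up",inverse_kinematics([.44,.089,.23],ori(yaw)))
post=np.array([.5425,.117,.081])-.074*sx
for yaw in (.316+np.pi/2,.316-np.pi/2):
  print("post",inverse_kinematics(post,ori(yaw)),inverse_kinematics(post-.02*sx,ori(yaw)))
  for a in(-.3,.3): print(a,inverse_kinematics(post-.02*sx+[0,0,.08],ori(yaw,sx,a)))
E
```

```text
[-1.36818459  0.33373785  0.03988328  1.4660769  -0.01340709  1.34327939
 -0.05850302]
0.316 -0.3 [ 0.28  0.09 -0.96] [-0.89 -0.08  0.6   2.36  0.07  0.55 -1.59]
0.316 -0.2 [ 0.19  0.06 -0.98] [-0.94 -0.01  0.67  2.28 -0.    0.67 -1.52]
0.316 0 [-0.  0. -1.] [-0.95  0.17  0.72  2.13 -0.14  0.89 -1.4 ]
0.316 0.2 [-0.19 -0.06 -0.98] [-0.89  0.35  0.71  1.97 -0.22  1.12 -1.33]
rail [-0.83722249  0.14747466  0.9932275   2.08176673 -0.14837986  0.9839999
 -0.93121716] [-0.94727436 -0.0802356   1.00303285  1.95535058  0.07175276  1.2302664
 -1.13450082]
up [-0.96385307 -0.13556008  0.61800237  1.95385044  0.08137103  1.2993134
 -1.62685809]
3.457592653589793 -0.3 [ 0.28  0.09 -0.96] [-1.01 -0.1   0.72  2.36  0.1   0.55  1.53]
3.457592653589793 -0.2 [ 0.19  0.06 -0.98] [-0.93 -0.01  0.66  2.28 -0.01  0.67  1.62]
3.457592653589793 0 [ 0.  0. -1.] [-0.79  0.15  0.54  2.12 -0.1   0.89  1.7 ]
3.457592653589793 0.2 [-0.19 -0.06 -0.98] [-0.7   0.31  0.47  1.96 -0.14  1.11  1.73]
rail [-0.83479498  0.14695532  0.99038547  2.08170335 -0.14758607  0.98394679
  2.2095444 ] [-0.94915399 -0.08059099  1.00474067  1.95538888  0.07214778  1.23031284
  2.00677998]
up [-0.87974165 -0.12361319  0.54233655  1.95107632  0.06614764  1.29710548
  1.52810812]
post [-0.85678112  0.14120692  0.6132194   2.06459469 -0.09878779  0.963557
  0.12423089] [-0.87369334  0.0929174   0.61929894  2.10847257 -0.06586601  0.95840683
  0.09746178]
-0.3 [-1.01204715 -0.00238908  0.49629829  2.03956617  0.31933322  1.18391467
 -0.33301177]
0.3 [-0.83220216  0.06273014  0.80867663  1.99439047 -0.35525022  1.21536874
  0.43694829]
post None None
-0.3 None
0.3 [-1.20865169  0.1047921   1.23011736  2.0033887  -0.40477707  1.23522274
 -2.64046326]
```

```bash
cat >> h.py <<'E'
def wcam(st):
    c=st.get_calibration("wrist");T=np.eye(4);T[:3,:3]=R.from_rotvec(st.current_eef_rot()).as_matrix();T[:3,3]=st.current_tool_pos()
    return c["mtx"],T@c["tool_from_camera"]
def wray(K,T,uv,z):
    a=(np.array(uv,float)-K[:2,2])/K[0,0];r=np.hypot(*a);s=np.sinc(r/np.pi)
    d=T[:3,:3]@np.array([a[0]*s,a[1]*s,np.cos(r)]);return T[:3,3]+d*(z-T[2,3])/d[2]
def wproj(K,T,X):
    q=T[:3,:3].T@(np.asarray(X)-T[:3,3]);h=np.hypot(q[0],q[1]);th=np.arctan2(h,q[2])
    return K[:2,2]+K[0,0]*th*q[:2]/h
E
python3 - <<'E'
import station as st
from station import *
from h import *
move_pose([.46,.095,.2],ori(.316)); print(current_time())
dwell(.3);K,T=wcam(st); p,d=snapshot("wrist"); np.savez("pics/w1.npz",K=K,T=T,d=d); cv2.imwrite("pics/w1.png",p)
cv2.imwrite("pics/w1s.png",p)
E
```

```text
2.2667
```

View pics/w1.png

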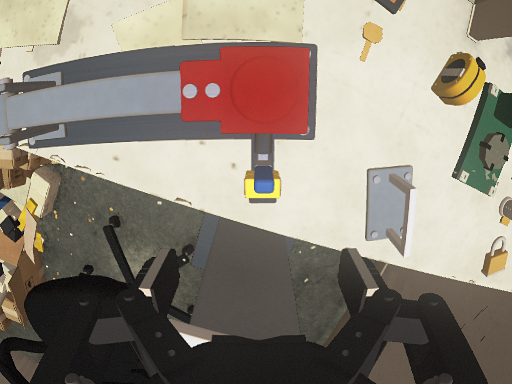

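```bash
python3 - <<'E'
from h import *
p=cv2.imread("pics/w1.png")
cv2.imwrite("pics/w1a.png",cv2.resize(p[30:220,170:330],None,fx=3,fy=3,interpolation=cv2.INTER_CUBIC))
cv2.imwrite("pics/w1b.png",cv2.resize(p[150:270,350:430],None,fx=5,fy=5,interpolation=cv2.INTER_CUBIC))
E
```

```text
(no output)
```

View pics/w1a.png

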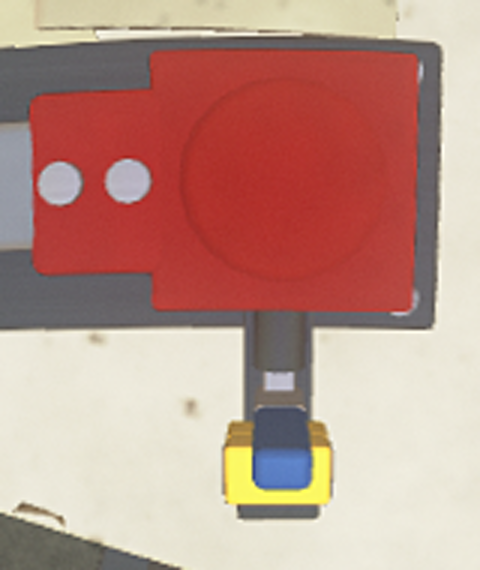

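View pics/w1b.png

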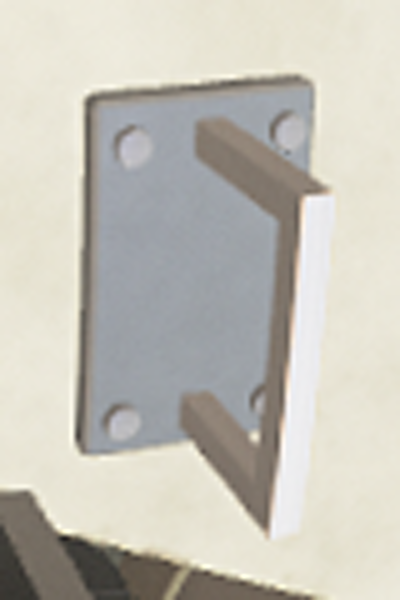

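```bash
python3 - <<'E'
from h import *
z=np.load("pics/w1.npz");K,T,D=z["K"],z["T"],z["d"]
A=lambda u,v:(u/3+170-.33,v/3+30-.33);B=lambda u,v:(u/5+350-.4,v/5+150-.4)
cs=np.array([wray(K,T,A(*x),.108) for x in[(152,52),(418,55),(415,311),(152,310)]]);print(cs.round(4),"c",cs.mean(0))
for a,b in((0,1),(3,2),(0,3),(1,2)):
    v=cs[a]-cs[b];print(np.linalg.norm(v).round(4),np.arctan2(v[1],v[0]).round(4))
pt=np.array([wray(K,T,A(*x),.125) for x in[(255,450),(312,450),(310,488),(256,488)]]);print("post",pt.round(4),pt.mean(0))
rl=np.array([wray(K,T,B(*x),.07) for x in[(305,193),(332,196),(298,535),(268,537)]]);print("rail",rl.round(4),rl.mean(0))
v=(rl[0]+rl[1]-rl[2]-rl[3])/2;print(np.linalg.norm(v),np.arctan2(v[1],v[0]))
bs=np.array([wray(K,T,B(*x),.010) for x in[(88,95),(312,80),(80,452)]]);v=bs[0]-bs[2];print("rest base",np.linalg.norm(v),np.arctan2(v[1],v[0]),np.linalg.norm(bs[0]-bs[1]),bs[[1,2]].mean(0))
def dz(u,v):
    u,v=A(u,v);d=D[int(round(v)),int(round(u))];a=(np.array([u,v])-K[:2,2])/K[0,0];r=np.hypot(*a);s=np.sinc(r/np.pi);q=np.array([a[0]*s,a[1]*s,np.cos(r)]);return T[:3,:3]@(q/q[2]*d)+T[:3,3]
for x in[(320,480),(240,480),(280,497),(283,470),(200,280),(240,440),(280,512)]:print(x,dz(*x).round(4))
for zc in(.068,.072,.076):print(zc,[wray(K,T,A(*x),zc).round(4) for x in[(227,500),(330,500)]], np.linalg.norm(np.subtract(*[wray(K,T,A(*x),zc) for x in[(227,500),(330,500)]])))
E
```

```text
[[0.5665 0.1618 0.108 ]
 [0.5875 0.0968 0.108 ]
 [0.5228 0.0751 0.108 ]
 [0.5012 0.1413 0.108 ]] c [0.54449122 0.11873106 0.108     ]
0.0683 1.8827
0.0696 1.8863
0.0684 0.3033
0.0682 0.323
post [[0.4777 0.1049 0.125 ]
 [0.4822 0.0911 0.125 ]
 [0.4724 0.0883 0.125 ]
 [0.4681 0.1015 0.125 ]] [0.47512288 0.09643218 0.125     ]
rail [[ 0.5051 -0.0586  0.07  ]
 [ 0.5067 -0.0655  0.07  ]
 [ 0.4296 -0.1011  0.07  ]
 [ 0.4271 -0.0931  0.07  ]] [ 0.46713322 -0.07956014  0.07      ]
0.08506645393756929 0.4253040393888097
rest base 0.09788883761863391 0.4291694563305318 0.06268799613348931 [ 0.46807761 -0.07802557  0.01      ]
(320, 480) [0.4598 0.078  0.0739]
(240, 480) [0.452  0.1021 0.0741]
(280, 497) [0.4507 0.0884 0.0748]
(283, 470) [0.4749 0.0964 0.125 ]
(200, 280) [0.5127 0.1315 0.1084]
(240, 440) [0.4624 0.1057 0.0666]
(280, 512) [0.4413 0.085  0.0619]
0.068 [array([0.442 , 0.1036, 0.068 ]), array([0.4525, 0.0716, 0.068 ])] 0.03368985850039339
0.072 [array([0.4435, 0.1039, 0.072 ]), array([0.4538, 0.0724, 0.072 ])] 0.03319755076255319
0.076 [array([0.4449, 0.1042, 0.076 ]), array([0.4551, 0.0731, 0.076 ])] 0.03270524302471301
```

```bash
python3 - <<'E'
import station as st
from station import *
from h import *
o=ori(.314)
command_gripper(.75,40)
line_to([.4583,.0907,.10],o,.2)
line_to([.4583,.0907,.057],o,.1)
print(current_time(),current_wrist_force(),current_tool_pos())
command_gripper(0.2,40);print("w",current_grip_width(),current_wrist_force())
line_to([.4583,.0907,.075],o,.08);print(current_wrist_force())
line_to([.4583,.0907,.18],o,.2);print("w",current_grip_width(),current_time(),current_wrist_force())
K,T=wcam(st); p,d=snapshot("wrist"); np.savez("pics/w2.npz",K=K,T=T,d=d); cv2.imwrite("pics/w2.png",p)
p,_=snapshot("side");cv2.imwrite("pics/s2.png",cv2.resize(p[130:260,170:310],None,fx=4,fy=4))
E
```

```text
4.2 [ 0.09043502 -0.21961999  1.74116592] [0.45874396 0.09073171 0.05756589]
w 0.38939667090407065 [-2.47086396  0.38089092  6.05036036]
[ 0.50736231 -0.11009038 -0.29984526]
w 0.3841699356848436 5.625 [-0.41416428 -0.66654784 -0.16774193]
```

View pics/w2.png

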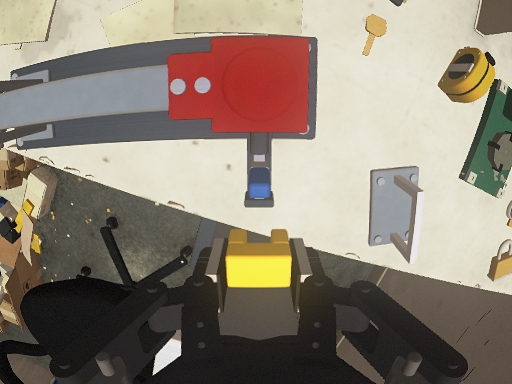

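View pics/s2.png

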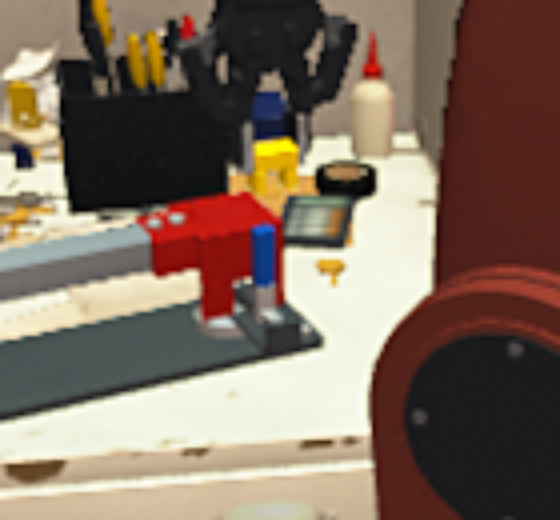

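```bash
python3 - <<'E'
import station as st
from station import *
from h import *
o=ori(.427)
line_to([.4675,-.079,.18],o,.2)
line_to([.4675,-.079,.105],o,.12);dwell(.2)
print(current_time(),current_tool_pos(),current_grip_width(),current_joints())
K,T=wcam(st); p,d=snapshot("wrist"); np.savez("pics/w3.npz",K=K,T=T,d=d); cv2.imwrite("pics/w3.png",p)
cv2.imwrite("pics/w3c.png",cv2.resize(p[150:310,180:340],None,fx=3.7,fy=3.7,interpolation=cv2.INTER_CUBIC))
E
```

```text
7.7 [ 0.46799944 -0.07892109  0.10564833] 0.3862302605661217 [-0.77391976  0.09794473  0.90287285  2.06617764 -0.09125916  1.01533382
 -0.96893803]
```

View pics/w3c.png

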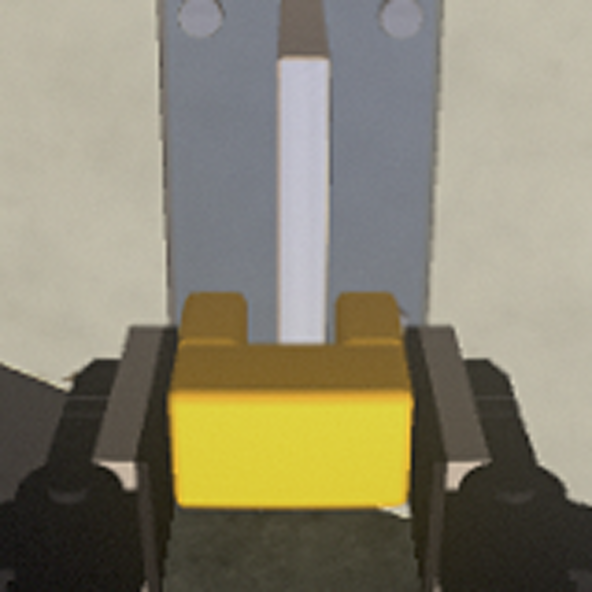

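```bash
python3 - <<'E'
import station as st
from station import *
from h import *
o=ori(.427)
line_to([.4685,-.0811,.094],o,.08);dwell(.2)
print(current_time(),current_tool_pos(),current_wrist_force())
K,T=wcam(st); p,d=snapshot("wrist"); cv2.imwrite("pics/w4.png",p)
cv2.imwrite("pics/w4c.png",cv2.resize(p[150:310,180:340],None,fx=3.7,fy=3.7,interpolation=cv2.INTER_CUBIC))
E
```

```text
8.2417 [ 0.46862795 -0.08110861  0.09422188] [ 0.40321145 -0.10893636 -1.20080432]
```

View pics/w4c.png

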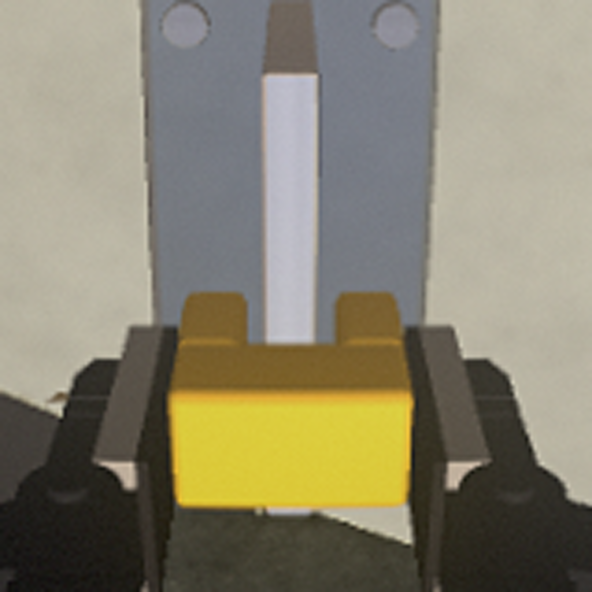

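```bash
python3 - <<'E'
import station as st
from station import *
from h import *
o=ori(.427)
for z in(.080,.074,.0715,.0700,.0690):
    line_to([.4685,-.0811,z],o,.05);f=current_wrist_force();print(z,current_tool_pos(),f)
    if f[2]>8: break
command_gripper(.65);print(current_grip_width())
line_to([.4685,-.0811,.16],o,.2);dwell(.15)
print(current_time())
p,d=snapshot("wrist"); cv2.imwrite("pics/w5.png",p)
p,_=snapshot("side");cv2.imwrite("pics/s5.png",cv2.resize(p[130:260,170:330],None,fx=4,fy=4))
p,_=snapshot("top");cv2.imwrite("pics/t5.png",cv2.resize(p[165:255,200:340],None,fx=4,fy=4))
E
```

```text
0.08 [ 0.46814406 -0.0812531   0.07958748] [ 0.106717   -0.3468708  -0.80175265]
0.074 [ 0.46823811 -0.08115747  0.07368463] [ 0.51386613  1.12975758 -1.4400488 ]
0.0715 [ 0.46843746 -0.08109289  0.07140699] [ 0.3456994   0.19062405 -0.02783947]
0.07 [ 0.46845908 -0.08109281  0.06995629] [ 0.51752596 -0.20941411 -1.15660825]
0.069 [ 0.46849399 -0.08110019  0.06898543] [ 0.32276897 -0.28318047 -1.4927292 ]
0.6497554569771746
10.85
```

View pics/w5.png

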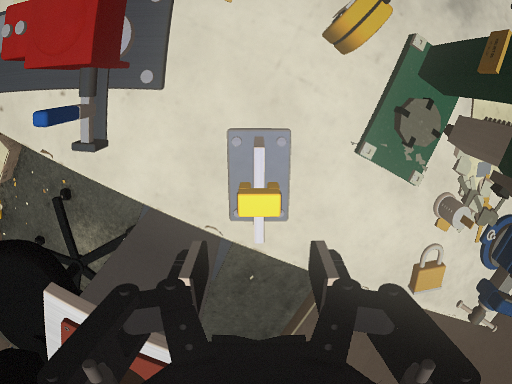

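View pics/s5.png

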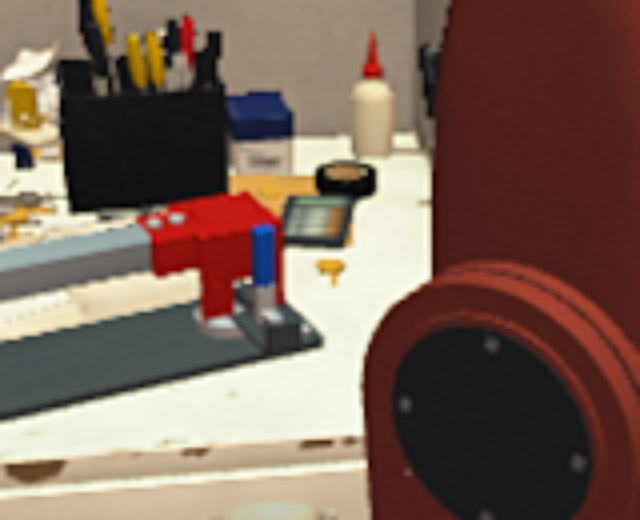

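```bash
python3 - <<'E'
import station as st
from station import *
from h import *
K,T=wcam(st); p,D=snapshot("wrist")
def pt(u,v):
    d=D[v,u];a=(np.array([u,v])-K[:2,2])/K[0,0];r=np.hypot(*a);s=np.sinc(r/np.pi);q=np.array([a[0]*s,a[1]*s,np.cos(r)]);return T[:3,:3]@(q/q[2]*d)+T[:3,3]
m=np.array([pt(u,v) for u in range(242,277,3) for v in range(197,214,3)]);print("crown",np.median(m,0),m.std(0))
print("rail",pt(259,160),pt(259,170),pt(259,230))
E
```

```text
crown [ 0.46749555 -0.08071489  0.08523022] [0.01046484 0.00865277 0.02523912]
rail [ 0.49653649 -0.06797625  0.06842408] [ 0.48929624 -0.07127222  0.06974006] [ 0.43957229 -0.09394836  0.06773997]
```

```bash
python3 - <<'E'
import station as st
from station import *
from h import *
Y=.314+np.pi/2;o=ori(Y);sx=np.array([np.cos(.314),np.sin(.314),0])
P=np.array([.474,.0950,0])-.0005*sx
line_to([.4685,-.0811,.19],rate=.2)
move_pose(P+[0,0,.19],o)
command_gripper(.38,80)
line_to(P+[0,0,.145],o,.15);dwell(.2)
print(current_time(),current_tool_pos(),current_joints(),current_wrist_force())
K,T=wcam(st);p,d=snapshot("wrist"); cv2.imwrite("pics/w6.png",p)
for s in((-6,-8),(6,-8),(6,8),(-6,8)):
    sy=np.array([-sx[1],sx[0],0]);print(wproj(K,T,P+sx*(s[0]/1e3+.0005)+sy*s[1]/1e3+[0,0,.125]).round(1))
cv2.imwrite("pics/w6c.png",cv2.resize(p[170:320,150:350],None,fx=3.8,fy=3.8,interpolation=cv2.INTER_CUBIC))
E
```

```text
13.3833 [0.47416261 0.09506318 0.14595548] [-1.0419176   0.04952984  0.78503298  2.00039883 -0.03974794  1.10491054
  0.07425157] [ 0.24363714 -0.03246818 -0.437607  ]
[247.1 247.3]
[266.2 247.3]
[266.5 224.4]
[246.7 224.4]
```

View pics/w6.png

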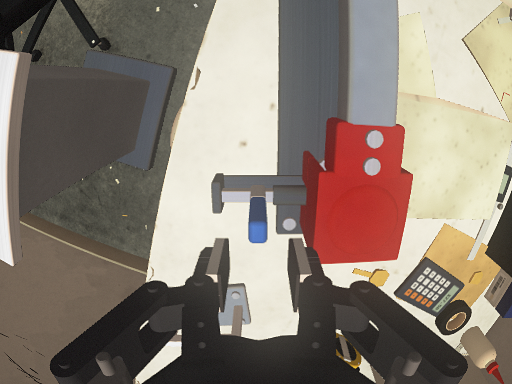

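View pics/w6c.png

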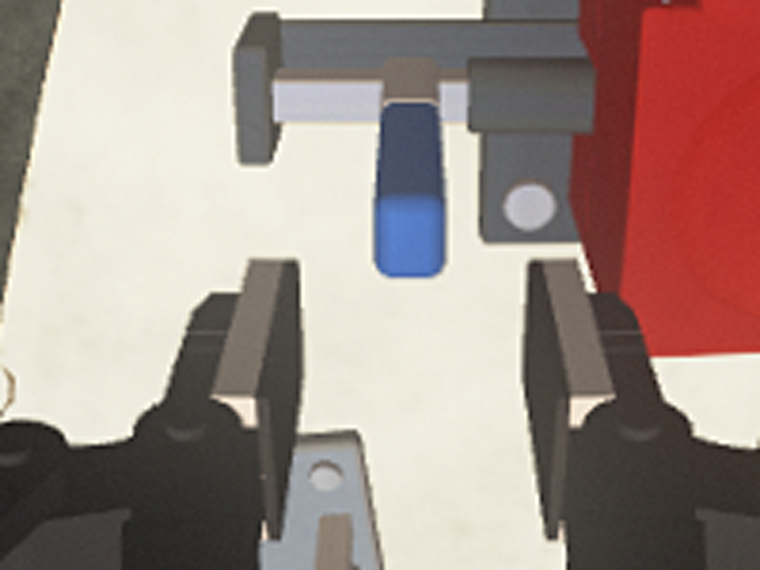

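```bash
python3 - <<'E'
import station as st
from station import *
from h import *
Y=.314+np.pi/2;o=ori(Y);sx=np.array([np.cos(.314),np.sin(.314),0]);sy=np.array([-sx[1],sx[0],0])
P=np.array([.474,.0950,0])-.0005*sx+.002*sy
line_to(P+[0,0,.12],o,.12);print(current_wrist_force())
line_to(P+[0,0,.088],o,.1);print(current_tool_pos(),current_wrist_force())
command_gripper(0,80);dwell(.2);print("w",current_grip_width(),current_wrist_force())
print(current_time())
p,d=snapshot("wrist"); cv2.imwrite("pics/w7.png",p)
E
```

```text
[0.38229319 0.65053999 0.07066932]
[0.47306575 0.09656661 0.08831133] [ 0.10817954 -0.14421582  0.16555476]
w 0.12695814484065243 [-2.96697331 -1.28487045  5.21670346]
14.775
```

View pics/w7.png

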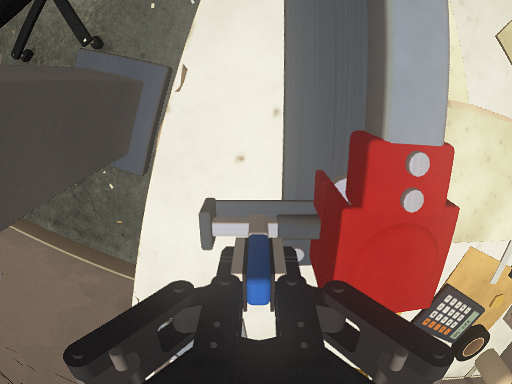

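```bash
python3 - <<'E'
import station as st
from station import *
from h import *
Y=.314+np.pi/2;o=ori(Y);sx=np.array([np.cos(.314),np.sin(.314),0]);sy=np.array([-sx[1],sx[0],0])
P=np.array([.474,.0950,0])-.0005*sx+.002*sy+[0,0,.088]
for d in(.008,.0165,.0185):
    line_to(P-d*sx,o,.06);dwell(.1);f=current_wrist_force();print(d,((current_tool_pos()-P)@sx).round(4),f.round(2),f@sx,current_grip_width())
print(current_time())
p,d=snapshot("wrist"); cv2.imwrite("pics/w8.png",p)
E
```

```text
0.008 -0.0065 [5.13 0.68 1.83] 5.093199472554937 0.12500952140270022
0.0165 -0.0146 [ 6.7   1.73 -1.85] 6.90581338885357 0.1284839274265633
0.0185 -0.0165 [ 7.93  2.   -1.66] 8.16391601873889 0.12893152280768763
15.95
```

View pics/w8.png

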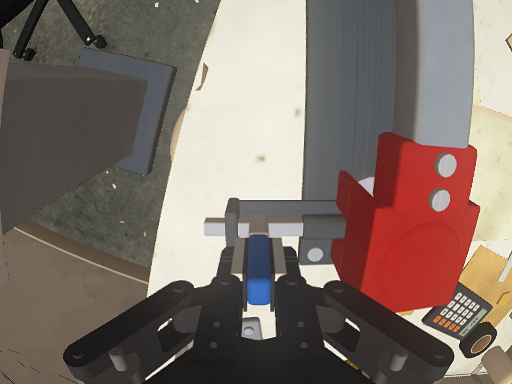

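```bash
python3 - <<'E'
import station as st
from station import *
from h import *
Y=.314+np.pi/2;sx=np.array([np.cos(.314),np.sin(.314),0]);sy=np.array([-sx[1],sx[0],0])
P=np.array([.474,.0950,0])-.0005*sx+.002*sy+[0,0,.088]
H=P.copy();H[2]=.092;H=H+.074*sx+.28*sy
P0=P-.020*sx
line_to(P0,ori(Y),.06);dwell(.1)
f=current_wrist_force();print(((current_tool_pos()-P)@sx).round(4),f.round(2),f@sx)
for th in(.03,.08,.14,.20,.26,.29):
    p=H+R.from_rotvec(-sx*th).apply(P0-H)
    line_to(p,ori(Y,sx,-th),.07)
    f=current_wrist_force();print(th,current_tool_pos().round(4),(p-current_tool_pos()).round(4),f.round(2),round(f@sx,2),current_grip_width().round(3))
    if np.linalg.norm(f)>35: break
dwell(.3);print(current_time(),current_wrist_force())
K,T=wcam(st)
p,D=snapshot("wrist"); cv2.imwrite("pics/w9.png",p);np.savez("pics/w9.npz",K=K,T=T,d=D)
p,_=snapshot("side");cv2.imwrite("pics/s9.png",cv2.resize(p[130:260,110:330],None,fx=3.6,fy=3.6))
p,D=snapshot("top");cv2.imwrite("pics/t9.png",p);np.save("pics/t9.npy",D)
E
```

```text
-0.0179 [ 8.24  1.93 -2.27] 8.427845462401674Traceback (most recent call last):
  File "<stdin>", line 13, in <module>
AttributeError: 'float' object has no attribute 'round'
```

Only the print failed, after the first small lift step; continuing.

```bash
python3 - <<'E'
import station as st
from station import *
from h import *
Y=.314+np.pi/2;sx=np.array([np.cos(.314),np.sin(.314),0]);sy=np.array([-sx[1],sx[0],0])
P=np.array([.474,.0950,0])-.0005*sx+.002*sy+[0,0,.088]
H=P.copy();H[2]=.092;H=H+.074*sx+.28*sy
P0=P-.020*sx
print(current_time(),current_tool_pos(),current_wrist_force())
for th in(.03,.08,.14,.20,.26,.29):
    p=H+R.from_rotvec(-sx*th).apply(P0-H)
    line_to(p,ori(Y,sx,-th),.07)
    f=current_wrist_force();print(th,current_tool_pos().round(4),(p-current_tool_pos()).round(4),f.round(2),round(f@sx,2),current_grip_width())
    if np.linalg.norm(f)>35: break
dwell(.3);print(current_time(),current_wrist_force())
K,T=wcam(st)
p,D=snapshot("wrist"); cv2.imwrite("pics/w9.png",p);np.savez("pics/w9.npz",K=K,T=T,d=D)
p,_=snapshot("side");cv2.imwrite("pics/s9.png",cv2.resize(p[130:260,110:330],None,fx=3.6,fy=3.6))
p,D=snapshot("top");cv2.imwrite("pics/t9.png",p);np.save("pics/t9.npy",D)
E
```

```text
16.6167 [0.45585852 0.09128408 0.09740027] [ 8.16394952  2.49935111 -4.97494176]
0.03 [0.4557 0.0912 0.0971] [-0.0018 -0.0006 -0.0007] [ 8.32  2.08 -3.68] 8.56 0.13168271459533246
0.08 [0.4556 0.0918 0.1114] [-0.0019 -0.0007 -0.001 ] [ 8.73  1.67 -5.28] 8.82 0.12567956479845896
0.14 [0.455  0.0934 0.128 ] [-0.0017 -0.0007 -0.0009] [ 8.84  1.49 -4.67] 8.87 0.1279042046000047
0.2 [0.454  0.0958 0.1445] [-0.0016 -0.0007 -0.0008] [ 8.85  1.22 -4.53] 8.8 0.12993335875553466
0.26 [0.4528 0.0993 0.1609] [-0.0015 -0.0007 -0.0007] [ 8.6   2.01 -5.43] 8.8 0.12489403389917597
0.29 [0.4521 0.1013 0.169 ] [-0.0015 -0.0007 -0.0007] [ 9.22  1.73 -5.  ] 9.3 0.12756603977945452
18.9583 [ 7.10073398  2.23118079 -5.23759441]
```

View pics/w9.png

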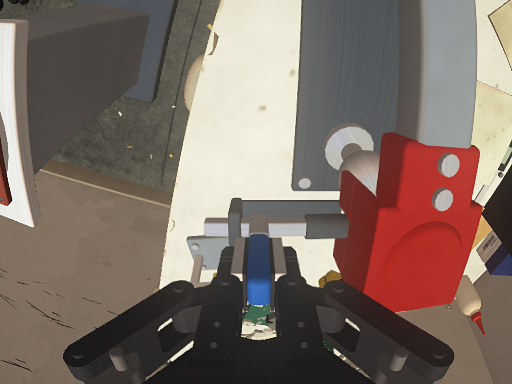

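View pics/s9.png

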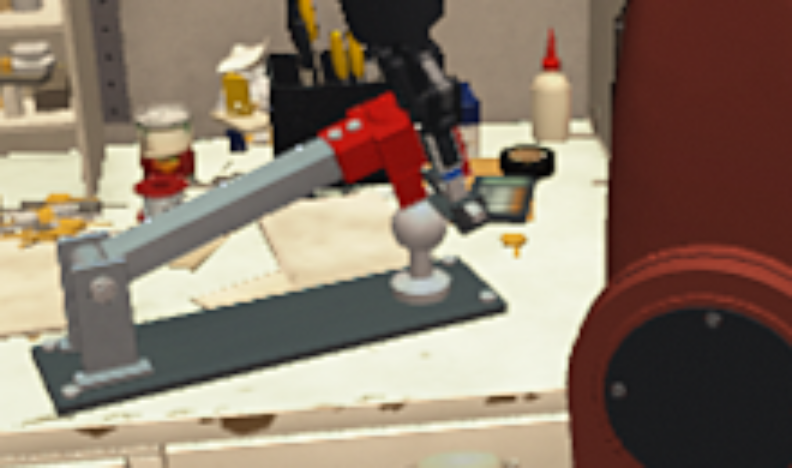

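View pics/t9.png

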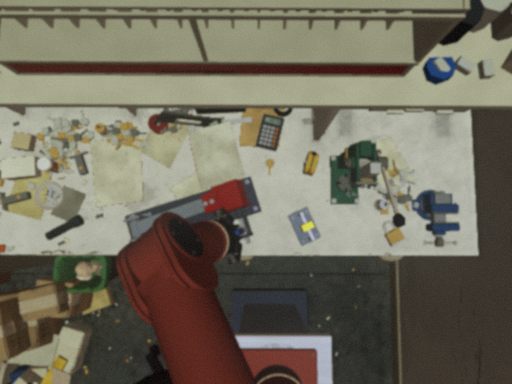

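```bash
python3 - <<'E'
from station import *
from h import *
z=np.load("pics/w9.npz");K,T,D=z["K"],z["T"],z["d"]
def pt(u,v):
    d=D[v,u];a=(np.array([u,v])-K[:2,2])/K[0,0];r=np.hypot(*a);s=np.sinc(r/np.pi);q=np.array([a[0]*s,a[1]*s,np.cos(r)]);return T[:3,:3]@(q/q[2]*d)+T[:3,3]
for x in[(430,260),(400,215),(465,215)]:print(x,pt(*x).round(3))
print(current_time(),current_tool_pos(),abs(current_qvel()).max())
job_done()
E
```

```text
(430, 260) [0.533 0.144 0.193]
(400, 215) [0.509 0.155 0.177]
(465, 215) [0.551 0.168 0.178]
19.1083 [0.45200934 0.10124576 0.16870804] 0.0021392467895704525
the job is handed in; nothing more can be done
```

The job is done and handed in at about 19.1 s of the 51 s allowed. `job_done()` gives no verdict, so what follows is from my own checks.

- **Clip:** I lifted it off the latch bar and lowered it onto the rail. Before lowering it I moved it 2.3 mm sideways, because the wrist view showed the slot off-centre. After release, depth put the crown top at 85.2 mm (86 mm expected fully down), within a few mm of the rail's middle. The last top picture still shows it on the rail.
- **Latch:** I pinched the post, with the inner finger between it and the coupler wall, and pulled the latch about 18 mm open with the tongue still down. The spring pulled back with about 8.4 N, which fits that travel.
- **Tongue:** I swung it up about its hinge by roughly 0.29 rad, and the gripper still holds it. The pictures show the ball clear. Depth gave 193 mm on the dome near the coupler's centre and 177–178 mm on the lower, hinge-side part of the plate, so the plate centre is about 185 mm, against 168 mm needed. The arm was at rest, with about 5 N of tongue weight on the wrist.
- **Bystanders:** I did not measure their positions again. The arm stayed clear of them, and they look unmoved where the pictures show them.

**Slips and disagreements:** One script stopped on a print error after the first small lift step, and I carried on from there with no effect on the scene. Positions from the cameras disagreed by 2–2.5 mm between views, and I corrected for that before the rail placement and the post grasp. Under the spring load the arm sat 1.5–2 mm short of its commanded position, so I commanded the pull slightly further.

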